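# Clip the green filter plate into the microscope lamp's holder

## Robot

A 6-joint arm with a two-finger parallel gripper is mounted at the origin on the work surface. World frame = base frame: x ahead of the robot, y to its left, z up, the work surface at z = 0. Lengths are in m, angles in rad, forces in N, time in s.
With the tool pointing down it reaches from about 0.35 to 0.925 m from the base axis. Payload 6.4 kg.
Tool frame: the origin (TCP) lies midway between the tips of the shut fingers; the grasp point (between the pads) lies 19 mm behind it (r.grip_depth is the distance from the TCP to the grasp point, in m); z points along the fingers, y is the direction in which the jaws open and shut (so a half turn about z gives the same grasp; the last joint's range is limited). The gripper opens to 94 mm and grips with 3 to 60 N. Pads are 16 mm wide; open, the fingers measure 119 mm over their backs; the gripper's body (75 mm by 177 mm) begins 78 mm behind the grasp point.
Start: joints at [1.038, 0.245, 1.558, -0, 1.339, -0.174], TCP at [0.228, 0.609, 0.205] pointing down, gripper open.
Joint ranges: [-3.13, 3.13], [-1.02, 2.26], [0.13, 2.54], [-0.95, 4.09], [0.21, 2.88], [-2.74, 2.74]. Speed limits (rad/s): [2.57, 2.57, 3.14, 3.14, 3.14, 3.14].

## Interface

Orientations are given as [roll, pitch, yaw] about the fixed x, y, z axes, in that order (R = Rz(yaw) Ry(pitch) Rx(roll)).
In Python, from rig import r gives the robot as it stands. The module is installed in compiled form; this text tells all that it offers.
- The arm moves only by the shell command python3 -m handwheel 'ROWS'. ROWS is JSON, a list that holds one entry, the list of rows, each a list of 7 numbers: the turn, a rotation vector about the tool's x, y, z in degrees, then the shift along the tool's x, y, z in cm, then the gripper's target within -1 to 1 (fully open at 1, half-way at 0, shut at -1). A call has 1 to 10 rows; each row shifts and turns the commanded pose from where the row before left it, along the tool's axes as they then stand; what a row does not reach is not made up. A row lasts 1/10 s, in which the tool goes at most 50 mm and 8.59 degrees, less where a joint would pass 70% of its speed; a pose out of reach is approached as far as the arm can. A call is refused whole if a number of a shift passes 5 or a number of a turn 8.59, either way. A call with a gripper value outside its range is refused whole. The fingers move at their own pace and stop on an object; the grip force is fixed at half the most. Time passes only in rows, so rows that do not move let the fingers close. It gives the time, the measured TCP pose, the force and the opening at its end, in the units of the state.
- r.state(): the state, without advancing time (a new reading comes with each control period).
- r.grab_frame(name): name is "scene" or "top" or "wrist"; returns a dict with "img" (480x640x3 uint8, red, green, blue), "vfov" (degrees; the focal length in pixels is half the picture's height over the tangent of half this angle, whatever the lens; pixels are square), "cx", "cy" (the principal point, pixels), "xyz" and "attitude" of the camera in the world. Camera axes: x right, y down, z forward; pixel columns grow to the right and rows downward; lengths in m; the calibration is good to about 2 mm. A picture is of the moment at which its call begins. There is no depth.
- r.hand_in(): hands the job in, once; it reports no verdict.
Trained networks look in the newest picture that a camera, given by its name, has taken for a name from the list of things; names that differ only in an ending like _2 or _b are one class to them, and where a whole thing is asked for, a point or a joint stands for the part that bears it (a point fixed in the world has none). Each returns a list of dicts, best first, with "conf" (0 to 1); they miss things now and then, are a little off and sometimes report something else, mostly with a low value. They report only what shows in the picture. A call takes as long as a camera call. They do not tell look-alikes from the thing itself.
- r.recognise(camera, query): "xyz" ([x, y, z] in m, in world coordinates, good to about 4 mm: the middle of the surface that is visible of it).
The state is a dict: "time": time; "joint_positions": joint angles; "joint_vel": joint speeds; "joint_efforts": joint torques, N m; "eef_pos": TCP position; "ee_rot": TCP orientation; "ft_force": force on the tool from outside, world axes, zero at the start; "ft_torque": the same for the moment, N m; "width": finger opening in m.
Only numpy, scipy, OpenCV 4.12 (cv2) and the standard library are available. Lean on these libraries where they do the work, as an engineer would, in place of code of your own. Each camera call takes 0.05 s, during which the arm holds its last target. There are 200 camera calls.

## Task

Take the green filter plate out of the storage rack and press its steel lower edge straight down into the sprung clip in front of the lamp, centred and upright, until it is fully home on the clip's floor; then let go. Leave the amber and red plates standing where they are in the rack.

Things in the scene. Friction and masses are not known exactly. Their poses are not given: they have to be found in the camera images.
- filter_green: Green filter plate, upright in one of 3 rack pockets. 6 mm thick (its x), 60 wide (y), 100 tall (z), 70 g; lowest 40 mm bare steel, then black frame and green window. Top 20 mm: green handle bar 12 mm thick: grip it from above, fingers closing along its x. Origin: centre of lower edge, 8 mm above the table in the rack. Faces alike: either way round will do.
- filter_amber: Amber plate, same shape, size and origin as the green one, in another pocket; leave it. The fixed grey rack, 44 x 262 mm, holds the 3 plates in one line along their y, edge to edge, 82 mm apart, in any order; its walls reach 38 mm above the table, so plates sit 30 mm deep (1.5 mm play each side) and lift straight out.
- filter_red: Red plate, same shape and size as the green one, in another pocket of the rack; leave it. Origin: centre of its lower edge.
- clip_seat (a point): Centre of clip floor, 14 mm above table; z up, y along the slot (plate's width), x across it. Jaws 56 mm long, 3 mm apart at rest to 20 mm above the floor; then blue lips flare 25 deg to a mouth 27 mm wide, 46 mm up. Jaws slide apart along x (14 mm each, 4-5 N on the plate); it must be pressed in (some 3-12 N, off-centre more) until it meets the hard floor. Finned lamp, 80 mm high, 83-165 mm off along -x.
Mind the look-alikes: they are no part of the job. What is shaped like the filter_green but blue or purple is not meant.

How it is judged:
At the end, for the whole second after the job is handed in: The green plate stands at rest in the clip, its lower edge within 4 mm of the clip's floor, within 10 mm of the slot's middle across and 15 mm along it, square to it and upright within 10 degrees; the amber and red plates are within 30 mm of where they began (z of filter_green in the frame of clip_seat between -0.004 and 0.004 m and x of filter_green in the frame of clip_seat between -0.01 and 0.01 m and y of filter_green in the frame of clip_seat between -0.015 and 0.015 m and angle between the x axis of filter_green and the x axis of clip_seat, either way round below 0.18 rad and angle between filter_green's own z axis and vertical below 0.18 rad and linear speed of filter_green below 0.02 m/s and distance of each of filter_amber, filter_red from where it was at the start of the episode below 0.03 m); the robot touches nothing.
It fails at once if the amber plate is taken from its place (moved over 30 mm) (distance of filter_amber from where it was at the start of the episode above 0.03 m).
It fails at once if the red plate is taken from its place (moved over 30 mm) (distance of filter_red from where it was at the start of the episode above 0.03 m).
It also fails if it takes over 43 s, if anything falls off the work surface, if the arm or the gripper's body presses on something with over 40 N, if the wrist force passes 120 N, or if a joint passes its speed limit or range.

## Working session

There is one attempt and no reset: what is moved stays moved. The work goes in short steps, Python scripts to look and compute and a shell command to move; the robot and the scene stay as the last step left them, time stands still between calls to the robot, and variables do not carry over. Pictures are saved under pics/ and viewed, about 8 in all and at most 12, crops included, and the job is handed in when it is done.

```bash
mkdir -p pics
python3 - <<'E'
from rig import r
import cv2
for c in ("scene","top"):
    f=r.grab_frame(c); cv2.imwrite(f"pics/{c}0.png",f["img"][:,:,::-1])
    print(c,f["vfov"],f["cx"],f["cy"],f["xyz"],f["attitude"])
    for q in ("filter_green","filter_amber","filter_red","clip_seat"):
        print(q,[(round(d["conf"],2),[round(v,3) for v in d["xyz"]]) for d in r.recognise(c,q)])
s=r.state();print(s["time"],s["eef_pos"],s["ee_rot"],s["width"],s["ft_force"])
E
```

```text
scene 56.59672647860159 317.853395569404 239.7560377001992 [ 0.94005589 -0.1831648   0.64136932] [-2.46129962 -0.0053091   1.16396155]
filter_green [(0.82, [0.63, 0.151, 0.093]), (0.79, [0.526, 0.129, 0.079]), (0.64, [0.618, 0.049, 0.067]), (0.62, [0.411, 0.129, 0.059])]
filter_amber [(0.86, [0.508, 0.29, 0.077])]
filter_red [(0.58, [0.521, 0.205, 0.078])]
clip_seat [(0.95, [0.538, -0.227, 0.037])]
top 53.140128199570164 324.81174913285304 239.8472068266219 [0.41219886 0.0081958  0.96434516] [-3.0167006   0.01688356 -1.54206553]
filter_green [(0.93, [0.406, 0.133, 0.098]), (0.9, [0.621, 0.157, 0.072]), (0.86, [0.61, 0.052, 0.102]), (0.74, [0.524, 0.124, 0.104])]
filter_amber [(0.95, [0.508, 0.291, 0.103])]
filter_red [(0.58, [0.513, 0.203, 0.109])]
clip_seat [(0.73, [0.531, -0.224, 0.042])]
0.5 [0.2282528  0.6085957  0.20543165] [-3.14152771e+00 -2.65881084e-05  2.78275523e+00] 0.09375906380096365 [-1.04942259  1.07600869 -0.09126533]
```

View pics/scene0.png

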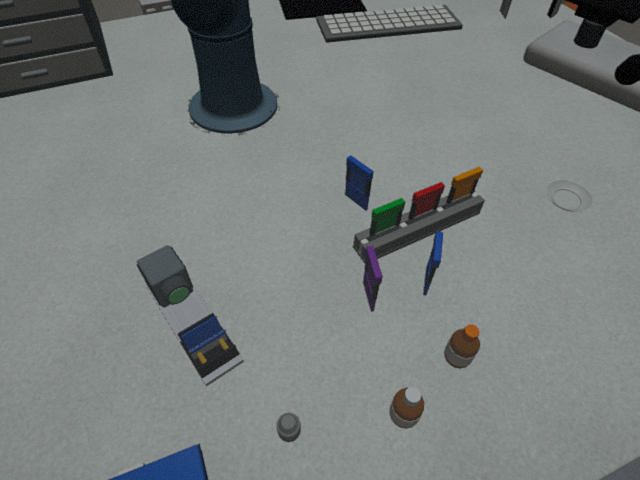

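View pics/top0.png

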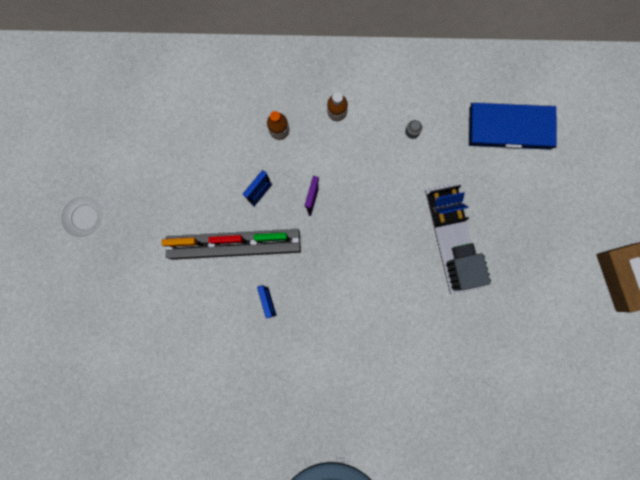

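Scene picture: green candidates are the green plate at (387,217), blue plates at (359,183) and (433,263), and a purple one at (373,279). In the top picture they are at green (270,237), blue (265,301) and (257,188), purple (312,194). Only the one in the end pocket of the rack is green, so it is the one meant. The clip is at top (449,205), scene (208,345), with the lamp beside it. Next I'll confirm with an enlarged crop and compute the poses.

```bash
cat > h.py <<'E'
import numpy as np, cv2
from scipy.spatial.transform import Rotation as R
def rays(f,px):
    px=np.atleast_2d(px).astype(float); F=240/np.tan(np.radians(f["vfov"]/2))
    d=np.c_[(px[:,0]-f["cx"])/F,(px[:,1]-f["cy"])/F,np.ones(len(px))]
    return R.from_euler("xyz",f["attitude"]).apply(d)
def onz(f,px,z):
    d=rays(f,px); return f["xyz"]+d*((z-f["xyz"][2])/d[:,2])[:,None]
def proj(f,P):
    F=240/np.tan(np.radians(f["vfov"]/2))
    c=R.from_euler("xyz",f["attitude"]).inv().apply(np.atleast_2d(P)-f["xyz"])
    return np.c_[c[:,0]/c[:,2]*F+f["cx"],c[:,1]/c[:,2]*F+f["cy"]]
E
python3 - <<'E'
from rig import r
from h import *
f=r.grab_frame("top");g=r.grab_frame("scene")
hsv=cv2.cvtColor(f["img"],cv2.COLOR_RGB2HSV)
for n,lo,hi in (("green",50,75),("amber",12,22),("red",0,6)):
    m=cv2.inRange(hsv,(lo,150,110),(hi,255,255)); m[:225]=0; m[262:]=0; m[:,:150]=0;m[:,305:]=0
    p=np.argwhere(m)[:,::-1]; (c,wh,a)=cv2.minAreaRect(p.astype(np.float32)); 
    b=cv2.boxPoints((c,wh,a)); w=onz(f,b,.108); print(n,len(p),np.round(c,1),np.round(wh,1),round(a,1),np.round(onz(f,c,.108)[0],4)); print(np.round(w[:,:2],4).tolist())
a=cv2.resize(f["img"][170:300,410:510],None,fx=4,fy=4,interpolation=2)
b=cv2.resize(g["img"][235:390,125:255],None,fx=3.3,fy=3.3,interpolation=2)
c=cv2.resize(g["img"][140:320,335:490],None,fx=2.4,fy=2.4,interpolation=2)
b1=np.zeros((600,800,3),np.uint8)
a=a[:520];b1[:a.shape[0],:400]=a; 
b=cv2.resize(b,(252,300));c=cv2.resize(c,(258,300));b1[:300,400:652]=b;b1[300:600,400:658]=c
cv2.imwrite("pics/crop1.png",b1[:,:,::-1])
E
```

```text
green 168 [269.5 236. ] [ 5.2 31.2] 86.8 [0.5236 0.1258 0.108 ]
[[0.5261, 0.1544], [0.5307, 0.0981], [0.5212, 0.0972], [0.5166, 0.1534]]
amber 217 [177.5 241.3] [ 6.9 31.3] 86.8 [0.5096 0.2918 0.108 ]
[[0.5135, 0.3209], [0.5182, 0.2643], [0.5056, 0.2628], [0.501, 0.3193]]
red 48 [224.  238.5] [ 6.2 32. ] 87.5 [0.5169 0.2079 0.108 ]
[[0.5205, 0.2374], [0.5245, 0.1795], [0.5133, 0.1785], [0.5092, 0.2362]]
```

View pics/crop1.png

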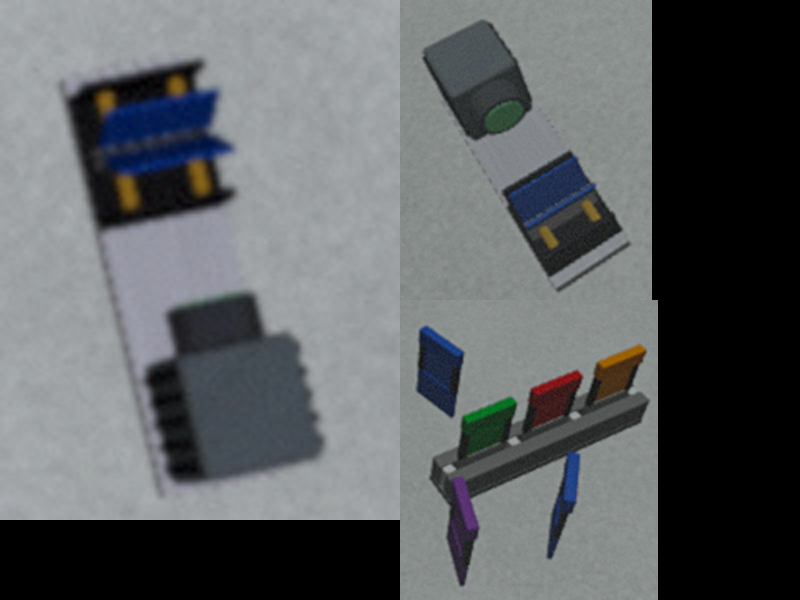

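The crop confirms it: the green plate is in the rack's near-end pocket, with blue and purple decoys loose outside. The clip mouth is blue lips at about crop (165,130), and the lamp is below. Now the clip pose.

Run:
```python
from rig import r
from h import *
f=r.grab_frame("top");g=r.grab_frame("scene")
for n,c,(x0,x1,y0,y1) in (("top",f,(425,480,180,225)),("scene",g,(170,250,305,375))):
    hsv=cv2.cvtColor(c["img"],cv2.COLOR_RGB2HSV)
    m=cv2.inRange(hsv,(105,130,50),(130,255,255)); k=np.zeros_like(m);k[y0:y1,x0:x1]=m[y0:y1,x0:x1]
    p=np.argwhere(k)[:,::-1]; rc=cv2.minAreaRect(p.astype(np.float32)); b=cv2.boxPoints(rc)
    print(n,len(p),np.round(rc[0],1),np.round(rc[1],1),rc[2],np.round(onz(c,rc[0],.06),4),np.round(onz(c,b,.06)[:,:2],4).tolist())
L=np.array([[65,85],[163,495]])/4+[410,170]
w=onz(f,L,.005);d=w[0]-w[1];yaw=np.arctan2(d[1],d[0]);print("yaw",yaw,w)
# corners of the lips at z=.06 from top crop
C=np.array([[108,107],[218,92],[232,148],[106,170]])/4+[410,170]
w=onz(f,C,.06);print(np.round(w,4),w.mean(0))
for dx,a in (((w[0]-w[1]),"far"),((w[3]-w[2]),"near")):print(a,np.arctan2(-dx[0],dx[1]))
# overlay of model mouth at guess for both cameras
ctr=w.mean(0)[:2]
Rz=R.from_euler("z",yaw).as_matrix()
P=[Rz@[sx*h,sy*.028,0]+[*ctr,z] for h,z in ((.0135,.06),(.0015,.034)) for sx,sy in((1,1),(1,-1),(-1,-1),(-1,1))]
o=[]
for c,(x0,y0) in ((f,(420,175)),(g,(165,300))):
    im=cv2.resize(c["img"][y0:y0+80,x0:x0+80],None,fx=5,fy=5,interpolation=2).copy()
    q=((proj(c,P)-[x0,y0]+.5)*5).astype(int)
    cv2.polylines(im,[q[:4]],True,(255,0,0),1);cv2.polylines(im,[q[4:]],True,(255,255,0),1);o.append(im)
cv2.imwrite("pics/ov1.png",np.hstack(o)[:,:,::-1])
```

```text
top 425 [449.8 202.9] [17.9 30.2] 77.00537872314453 [[ 0.6028 -0.2098  0.06  ]] [[0.6124, -0.178], [0.627, -0.2341], [0.5932, -0.2415], [0.5787, -0.1856]]
scene 695 [202.6 333.8] [20.7 40.7] 59.534454345703125 [[ 0.6036 -0.2144  0.06  ]] [[0.593, -0.2447], [0.5802, -0.1901], [0.6143, -0.1838], [0.6258, -0.2373]]
yaw 0.23277679929832645 [[ 0.63719363 -0.17553135  0.005     ]
 [ 0.43134295 -0.22433326  0.005     ]]
[[ 0.6141 -0.1855  0.06  ]
 [ 0.6227 -0.2379  0.06  ]
 [ 0.5956 -0.2444  0.06  ]
 [ 0.5834 -0.1846  0.06  ]] [ 0.60394644 -0.21308898  0.06      ]
far 0.163215082479393
near 0.20091877619122514
```

View pics/ov1.png

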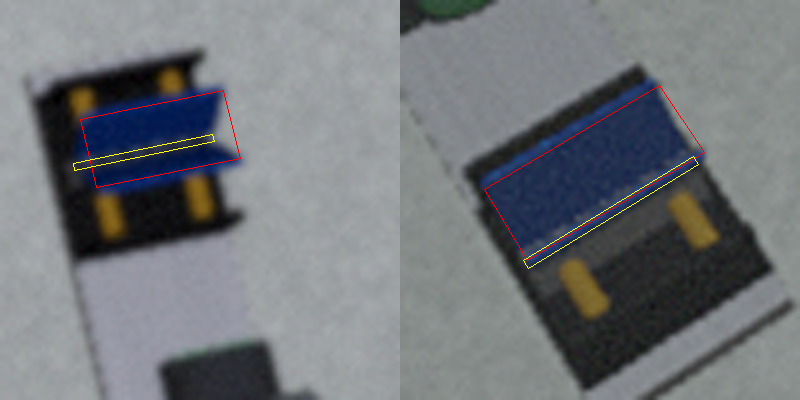

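Overlay: the model mouth (red) sits on the blue lips within about 1 px in both views. Clip centre ≈ (0.603, -0.2135), yaw ≈ 0.22. Green handle ≈ (0.5236, 0.126), yaw ≈ 0.084. Moving now: the turn first, then the shift.

```bash
python3 -m handwheel '[[[0,0,8.1,0,0,0,1],[0,0,8.1,0,0,0,1],[0,0,8.1,0,0,0,1],[0,0,8.1,0,0,0,1],[0,0,8.1,0,0,0,1],[0,0,8.1,0,0,0,1],[0,0,8.0,0,0,0,1],[0,0,8.0,0,0,0,1]]]'
python3 -m handwheel '[[[0,0,0,-4.2,2.1,0,1],[0,0,0,-4.2,2.1,0,1],[0,0,0,-4.2,2.1,0,1],[0,0,0,-4.2,2.1,0,1],[0,0,0,-4.2,2.1,0,1],[0,0,0,-4.2,2.1,0,1]]]'
python3 -m handwheel '[[[0,0,0,-4.2,2.1,0,1],[0,0,0,-4.2,2.1,0,1],[0,0,0,-4.2,2.1,0,1],[0,0,0,-4.2,2.1,0,1],[0,0,0,-4.2,2.1,0,1],[0,0,0,-4.2,2.1,0,1],[0,0,0,0,0,0,1]]]'
cat > look.py <<'E'
from rig import r
from h import *
import sys
w=r.grab_frame("wrist");cv2.imwrite(sys.argv[1],w["img"][:,:,::-1])
print(w["vfov"],w["cx"],w["cy"],w["xyz"],w["attitude"])
s=r.state();print(s["time"],s["eef_pos"],s["ee_rot"],s["width"],s["ft_force"],s["joint_positions"])
E
python3 look.py pics/w1.png
```

```text
time: 1.5
eef_pos: [0.2283, 0.6086, 0.2055]
ee_rot: [3.142, -0.0, 1.65]
ft_force: [0.3, 0.1, 1.4]
width: 0.0937
time: 2.1
eef_pos: [0.3757, 0.3666, 0.2057]
ee_rot: [3.141, -0.0, 1.656]
ft_force: [1.1, -0.3, 0.0]
width: 0.094
time: 2.8
eef_pos: [0.5242, 0.1236, 0.2058]
ee_rot: [3.14, 0.001, 1.649]
ft_force: [-0.0, 0.9, -0.1]
width: 0.0936
71.85212688183583 315.56177814473534 232.81328262705503 [0.51801408 0.20379178 0.38400536] [ 2.86021401e+00 -2.31769413e-04  7.76627790e-02]
2.85 [0.52287207 0.1257098  0.2055595 ] [ 3.14147917e+00 -1.20965070e-04  1.65095379e+00] 0.0941875888863608 [-0.70262748  1.05363116 -0.24063608] [ 2.49324978e-02 -1.87182591e-02  1.84469346e+00  1.31299592e-04
  1.31551082e+00 -5.52581101e-02]
```

View pics/w1.png

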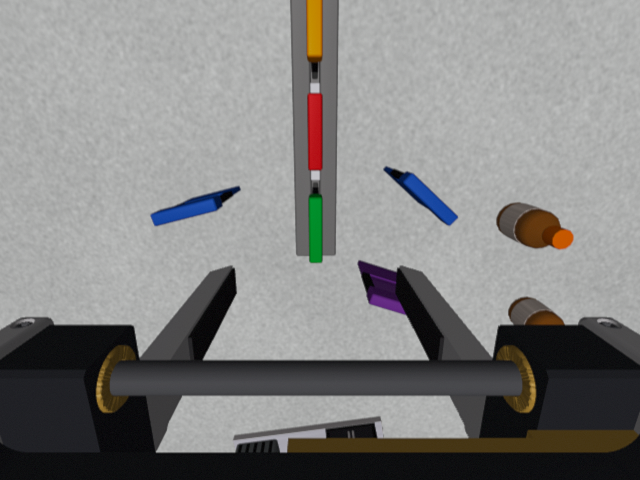

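Wrist view: green handle at (315,228) under the open fingers, aligned with the rack; red (315,132), amber (315,30). The purple and blue decoys stay clear of a half-open gripper. Refining the handle position.

```bash
cat > hd.py <<'E'
from rig import r
from h import *
w=r.grab_frame("wrist")
hsv=cv2.cvtColor(w["img"],cv2.COLOR_RGB2HSV)
m=cv2.inRange(hsv,(50,150,60),(75,255,255)); p=np.argwhere(m)[:,::-1].astype(np.float32)
rc=cv2.minAreaRect(p);b=cv2.boxPoints(rc);print(np.round(b,1).tolist(),np.round(onz(w,b,.108)[:,:2],4).tolist(),np.round(onz(w,rc[0],.108),4))
s=r.state();print(s["eef_pos"],s["ee_rot"],s["joint_positions"],s["width"],s["ft_force"])
E
python3 hd.py
```

```text
[[310.0, 197.0], [323.0, 197.0], [323.0, 264.0], [310.0, 264.0]] [[0.5157, 0.1574], [0.5266, 0.1583], [0.5318, 0.0983], [0.5202, 0.0974]] [[0.5235 0.1287 0.108 ]]
[0.52202881 0.12711519 0.20540884] [-3.14122676e+00 -3.98352696e-04  1.65323569e+00] [ 2.75140513e-02 -1.94823178e-02  1.84572843e+00  3.90292145e-04
  1.31573377e+00 -5.50239269e-02] 0.09368405715613573 [ 0.09020026  0.47571364 -0.07740599]
```

```bash
python3 -m handwheel '[[[0,0,0,0.1,0.1,3,0],[0,0,0,0,0,2.0,0],[0,0,0,0,0,2.0,0],[0,0,0,0,0,2.0,0],[0,0,0,0,0,2.0,0],[0,0,0,0,0,1.5,0],[0,0,0,0,0,0,0]]]'
python3 -m handwheel '[[[0,0,0,0,0,0,-1],[0,0,0,0,0,0,-1],[0,0,0,0,0,0,-1],[0,0,0,0,0,0,-1],[0,0,0,0,0,0,-1],[0,0,0,0,0,0,-1]]]'
```

```text
time: 3.6
eef_pos: [0.5205, 0.1298, 0.0782]
ee_rot: [-3.137, -0.0, 1.657]
ft_force: [-0.7, -0.1, 0.3]
width: 0.0478
time: 4.2
eef_pos: [0.5232, 0.1288, 0.081]
ee_rot: [3.141, 0.0, 1.655]
ft_force: [-0.0, -0.1, 2.3]
width: 0.0117
```

```bash
python3 -m handwheel '[[[0,0,0,0,0,-1,-1],[0,0,0,0,0,-1,-1],[0,0,0,0,0,-1.5,-1],[0,0,0,0,0,-2,-1],[0,0,0,0,0,-2,-1],[0,0,0,0,0,-2,-1],[0,0,0,0,0,-2,-1],[0,0,0,0,0,0,-1],[0,0,0,0,0,0,-1]]]'
python3 hd.py
python3 - <<'E'
from rig import r
import cv2
f=r.grab_frame("scene");cv2.imwrite("pics/s2.png",f["img"][:,:,::-1])
E
```

```text
time: 5.1
eef_pos: [0.5229, 0.1288, 0.196]
ee_rot: [3.14, 0.0, 1.655]
ft_force: [0.7, 0.1, -1.0]
width: 0.0118
[[304.0, 243.0], [327.0, 243.0], [327.0, 355.0], [304.0, 355.0]] [[0.5138, 0.1226], [0.5331, 0.1242], [0.5434, 0.0146], [0.5219, 0.0128]] [[0.5278 0.0714 0.108 ]]
[0.52230089 0.12873826 0.19496687] [-3.14069654e+00 -9.13510998e-06  1.65534697e+00] [ 3.08072348e-02 -7.46349383e-03  1.85348291e+00 -4.05305719e-05
  1.29646855e+00 -5.37324139e-02] 0.012009665168209834 [-1.21298377 -1.50223841 -0.4046368 ]
```

View pics/s2.png

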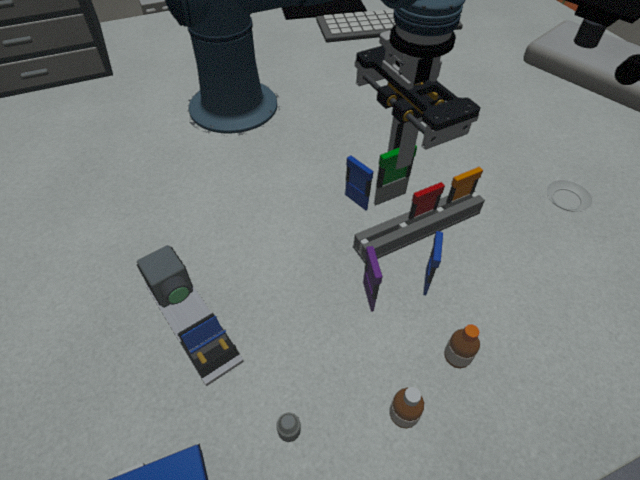

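Picture: the green plate hangs upright from the gripper at (393,178); red (428,200) and amber (465,185) still stand in the rack. Carrying it to above the clip.

```bash
python3 -m handwheel '[[[0,0,0,-2,0.3,0,-1],[0,0,0,-3.7,0.54,0,-1],[0,0,0,-3.7,0.54,0,-1],[0,0,0,-3.7,0.54,0,-1],[0,0,0,-3.7,0.54,0,-1],[0,0,0,-3.7,0.54,0,-1],[0,0,0,-3.7,0.54,0,-1],[0,0,0,-3.7,0.54,0,-1],[0,0,0,-3.7,0.54,0,-1],[0,0,0,-3.2,0.52,0,-1]]]'
python3 -m handwheel '[[[0,0,-4,0,0,0,-1],[0,0,-4.3,0,0,0,-1],[0,0,0,0,0,0,-1],[0,0,0,0,0,0,-1]]]'
cat > ov.py <<'E'
from rig import r
from h import *
import sys
out,cx,cy,yaw=sys.argv[1],*map(float,sys.argv[2:5])
s=[r.state()];o=[]
M=R.from_euler("z",yaw).as_matrix()
P=[M@[a*h,b*.028,0]+[cx,cy,z] for h,z in ((.0135,.06),(.0015,.034)) for a,b in((1,1),(1,-1),(-1,-1),(-1,1))]
fr={c:r.grab_frame(c) for c in("wrist","scene","top")}
s=r.state();t=np.array(s["eef_pos"]);e=s["ee_rot"];y2=e[2]-np.pi/2
N=R.from_euler("z",y2).as_matrix();zb=t[2]-.0727
Q=[N@[a*.003,b*.03,0]+[t[0],t[1],zb] for a,b in((1,1),(1,-1),(-1,-1),(-1,1))]
for c in fr:
    f=fr[c];p=proj(f,P);x0,y0=(p.mean(0)-[65,75]).astype(int)
    x0=min(max(x0,0),510);y0=min(max(y0,0),330);k=3 if c!="wrist" else 3
    im=cv2.resize(f["img"][y0:y0+150,x0:x0+130],None,fx=k,fy=k,interpolation=2).copy()
    for pts,col in((P[:4],(255,0,0)),(P[4:],(255,255,0)),(Q,(0,255,255))):
        cv2.polylines(im,[((proj(f,pts)-[x0,y0]+.5)*k).astype(int)],True,col,1)
    o.append(im)
big=np.hstack(o);big=cv2.resize(big,(800,int(big.shape[0]*800/big.shape[1])));cv2.imwrite(out,big[:,:,::-1])
d=N.T@(np.array([cx,cy,0])-t);print(s["time"],t,e,"yaw",y2,"err in plate frame (x=tool y, y=tool x):",d[:2],s["ft_force"],s["width"],s["joint_positions"])
E
python3 ov.py pics/ov2.png 0.603 -0.2135 0.235
```

```text
time: 6.2
eef_pos: [0.6028, -0.2152, 0.1937]
ee_rot: [-3.139, -0.002, 1.655]
ft_force: [0.2, -1.0, -0.2]
width: 0.0117
time: 6.6
eef_pos: [0.6029, -0.2133, 0.1943]
ee_rot: [-3.14, -0.001, 1.799]
ft_force: [-0.1, 0.3, -1.0]
width: 0.0119
6.75 [ 0.60326145 -0.21328994  0.19511596] [-3.14116487e+00 -3.93887386e-04  1.79977670e+00] yaw 0.22898037523852777 err in plate frame (x=tool y, y=tool x): [-0.00030231 -0.00014523] [ 0.69746715 -0.34817847 -0.47619682] 0.01173238572233483 [-5.16741581e-01  2.31008117e-01  1.59377859e+00 -9.33128120e-07
  1.31738745e+00 -7.45721806e-01]
```

View pics/ov2.png

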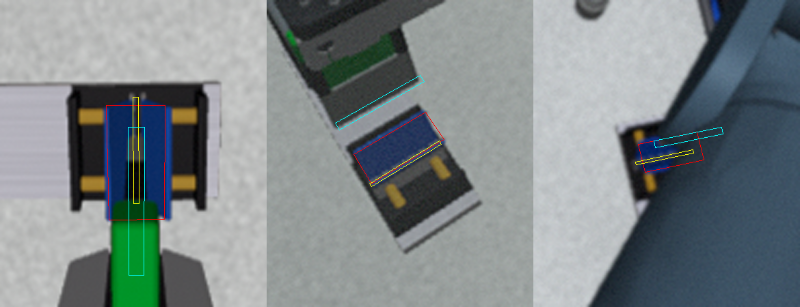

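Overlay: the plate's lower edge (cyan) lies parallel over the slot in the wrist and scene views, and the mouth model agrees with the lips within about 1-2 mm. Pressing down in stages.

```bash
python3 -m handwheel '[[[0,0,0,0,0.05,2,-1],[0,0,0,0,0,2,-1],[0,0,0,0,0,1.5,-1],[0,0,0,0,0,1,-1],[0,0,0,0,0,0.5,-1],[0,0,0,0,0,0.5,-1],[0,0,0,0,0,0.5,-1],[0,0,0,0,0,0,-1]]]'
python3 -m handwheel '[[[0,0,0,0,0,0.3,-1],[0,0,0,0,0,0.3,-1],[0,0,0,0,0,0.3,-1],[0,0,0,0,0,0,-1]]]'
```

```text
time: 7.55
eef_pos: [0.6038, -0.2135, 0.1151]
ee_rot: [-3.141, -0.0, 1.8]
ft_force: [-0.0, -0.6, -0.7]
width: 0.0116
time: 7.95
eef_pos: [0.6048, -0.2141, 0.1082]
ee_rot: [3.14, 0.002, 1.8]
ft_force: [-0.9, -1.3, 5.5]
width: 0.0121
```

```bash
python3 -m handwheel '[[[0,0,0,0,0,0.3,-1],[0,0,0,0,0,0.3,-1],[0,0,0,0,0,0.3,-1],[0,0,0,0,0,0,-1]]]'
python3 -m handwheel '[[[0,0,0,0,0,0.3,-1],[0,0,0,0,0,0.3,-1],[0,0,0,0,0,0.2,-1],[0,0,0,0,0,0,-1]]]'; python3 ov.py pics/ov3.png 0.604 -0.2135 0.232
```

```text
time: 8.35
eef_pos: [0.604, -0.2138, 0.0973]
ee_rot: [3.141, 0.001, 1.8]
ft_force: [0.8, -2.1, 1.9]
width: 0.0117
time: 8.75
eef_pos: [0.6037, -0.2134, 0.0888]
ee_rot: [-3.141, -0.0, 1.8]
ft_force: [0.4, -0.7, 0.5]
width: 0.0119
8.9 [ 0.6035958  -0.21337765  0.08883203] [-3.14103161e+00 -4.30641399e-04  1.80025691e+00] yaw 0.2294605807522232 err in plate frame (x=tool y, y=tool x): [ 0.00036578 -0.00021108] [ 0.91205252 -1.4789936  -0.14056465] 0.011746094985851553 [-5.16572196e-01  3.46024836e-01  1.65939807e+00 -7.11318616e-05
  1.13687407e+00 -7.46002968e-01]
```

View pics/ov3.png

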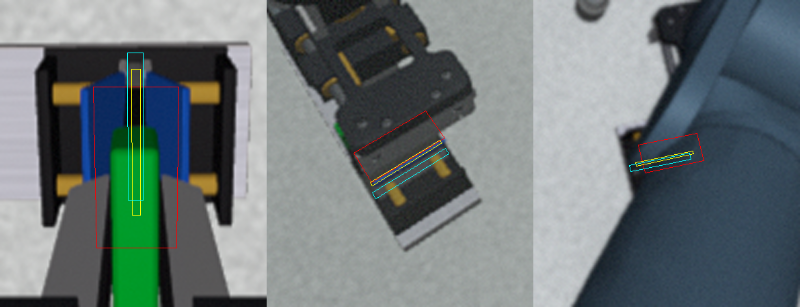

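Wrist view: the plate is inside the jaws (opened symmetrically at (135,120)) and square to the slot. Pressing on to the floor.

```bash
python3 -m handwheel '[[[0,0,0,0,0,0.1,-1],[0,0,0,0,0,0.1,-1],[0,0,0,0,0,0,-1]]]'
python3 -m handwheel '[[[0,0,0,0,0,0.1,-1],[0,0,0,0,0,0.1,-1],[0,0,0,0,0,0,-1]]]'
```

```text
time: 9.2
eef_pos: [0.6039, -0.2135, 0.0876]
ee_rot: [3.142, -0.0, 1.8]
ft_force: [-0.2, -0.2, 2.9]
width: 0.0118
time: 9.5
eef_pos: [0.6043, -0.2135, 0.087]
ee_rot: [3.141, 0.0, 1.8]
ft_force: [-1.6, 1.0, 10.1]
width: 0.0122
```

```bash
python3 -m handwheel '[[[0,0,0,0,0,0.1,-1],[0,0,0,0,0,0.1,-1],[0,0,0,0,0,0,-1],[0,0,0,0,0,0,-1]]]'
```

```text
time: 9.9
eef_pos: [0.6047, -0.2136, 0.0869]
ee_rot: [3.141, 0.0, 1.801]
ft_force: [-5.2, 2.7, 18.4]
width: 0.0116
```

The TCP stops at 0.087 (0.0867 predicted for floor contact) while the force rises to 18 N, so it is on the hard floor. I'll unload, let go and retreat.

```bash
python3 -m handwheel '[[[0,0,0,0,0,-0.2,-1],[0,0,0,0,0,0,-1],[0,0,0,0,0,0,0],[0,0,0,0,0,0,0],[0,0,0,0,0,0,0],[0,0,0,0,0,0,0],[0,0,0,0,0,0,0]]]'
python3 -m handwheel '[[[0,0,0,0,0,-1,0],[0,0,0,0,0,-2,0],[0,0,0,0,0,-3,0],[0,0,0,0,0,-3,0],[0,0,0,0,0,-3,0],[0,0,0,4,0,0,0],[0,0,0,4,0,0,0],[0,0,0,4,0,0,0],[0,0,0,4,0,0,0],[0,0,0,0,0,0,0]]]'
python3 - <<'E'
from rig import r
from h import *
f=r.grab_frame("scene");g=r.grab_frame("top")
cx,cy,yaw=.604,-.2135,.232
M=R.from_euler("z",yaw).as_matrix()
P=[M@[0,b*.03,0]+[cx,cy,z] for b,z in((1,.014),(-1,.014),(-1,.114),(1,.114))]
H=[M@[a*.006,b*.03,0]+[cx,cy,.114] for a,b in((1,1),(1,-1),(-1,-1),(-1,1))]
o=[]
for c in(f,g):
    p=proj(c,P);x0,y0=(p.mean(0)-50).astype(int)
    im=cv2.resize(c["img"][y0:y0+100,x0:x0+100],None,fx=4,fy=4,interpolation=2).copy();raw=im.copy()
    for q in(P,H):cv2.polylines(im,[((proj(c,q)-[x0,y0]+.5)*4).astype(int)],True,(255,0,0),1)
    o.append(im)
rk=f["img"][140:270,330:500];rk=cv2.resize(rk,(262,200))
z=np.zeros((200,800,3),np.uint8);z[:,:262]=rk
cv2.imwrite("pics/fin.png",np.vstack([np.hstack(o),z])[:,:,::-1])
s=r.state();print(s["time"],s["eef_pos"],s["ft_force"],s["width"])
hsv=cv2.cvtColor(g["img"],cv2.COLOR_RGB2HSV)
m=cv2.inRange(hsv,(50,150,110),(75,255,255));p=np.argwhere(m)[:,::-1].astype(np.float32)
rc=cv2.minAreaRect(p);print(len(p),rc,onz(g,rc[0],.114))
for q in("filter_amber","filter_red","filter_green"):print(q,[(round(d["conf"],2),np.round(d["xyz"],3)) for d in r.recognise("top",q)])
E
```

```text
time: 10.6
eef_pos: [0.6037, -0.2134, 0.085]
ee_rot: [-3.141, -0.001, 1.8]
ft_force: [0.3, 0.0, -0.3]
width: 0.046
time: 11.6
eef_pos: [0.5667, -0.0541, 0.2063]
ee_rot: [3.141, -0.001, 1.805]
ft_force: [0.2, -0.9, -0.2]
width: 0.0471
11.7 [ 0.56774864 -0.05745134  0.2063435 ] [-0.07434812 -0.4602288  -0.2710581 ] 0.04692286095584711
140 ((463.923095703125, 195.61538696289062), (5.491251468658447, 25.10286521911621), 78.69007110595703) [[ 0.60529277 -0.22215755  0.114     ]]
filter_amber [(0.6, array([0.51 , 0.291, 0.105]))]
filter_red [(0.73, array([0.516, 0.204, 0.111]))]
filter_green [(0.86, array([0.624, 0.159, 0.07 ])), (0.64, array([ 0.606, -0.226,  0.11 ])), (0.63, array([0.608, 0.054, 0.103]))]
```

View pics/fin.png

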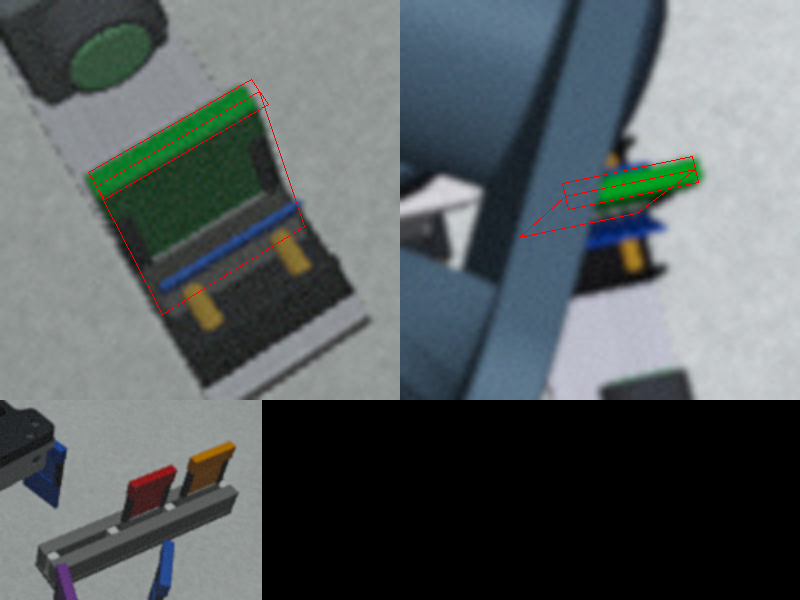

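The plate stands in the clip. The seated-plate model matches within about 1 px in the scene view and about 2 px in the top view. Red and amber are unmoved, and the gripper is clear with no force on it.

```bash
python3 -c "from rig import r; r.hand_in(); print(r.state()['time'])"
```

```text
the job is handed in; nothing more can be done
the job is handed in; nothing more can be done
```

I gripped the green plate by its handle, lifted it out of the rack's end pocket and pressed it straight down into the clip. It met the hard floor with the TCP at 0.087 m (0.0867 predicted) and the force rising to 18 N. I then unloaded it, let go and backed the arm away. The last clock reading was about 11.7 s, and the hand-in gave no verdict.

**Green plate:** in the final pictures it stands upright in the slot. It fits a seated-plate outline within about 1 px (roughly 2 mm) in the scene view and about 2 px in the top view. The arm partly hid it in the top view, so the colour blob's y of -0.222 (slot middle about -0.2135) is biased and is not a full check along the slot.

**Amber and red plates:** they still stand in the rack, found within about 3 mm of their first positions.

**Arm:** it is clear of everything, with a residual force under 1 N.

**Disagreement:** the network first put the clip about 70 mm nearer the base, most likely because it took in the lamp. I used the fit to the blue lips instead, and the insertion bore that out.

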